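Cock the sprung belt tensioner and lock it with its pin

ROBOT

A 6-joint arm with a two-finger parallel gripper is mounted at the origin on a cart in front of the work surface, level with it; the furniture and walls round the work are solid. World frame = base frame: x ahead of the robot, y to its left, z up, the work surface at z = 0. Lengths are in mm, angles in rad, forces in N, time in s.
With the tool pointing down it reaches from about 350 to 775 mm from the base axis. Payload 7.3 kg.
Tool frame: the origin (TCP) lies at the very end of the fingers, on their centre line; the grasp point (between the pads) lies manip.pinch_z behind it (manip.pinch_z is the distance from the TCP to the grasp point, in mm); z points along the fingers, y is the line along which they close (so a half turn about z gives the same grasp; the last joint's range is limited). The gripper opens to 92 mm and grips with 3 to 60 N. Pads are 19 mm wide; open, the fingers measure 130 mm over their backs; the gripper's body (75 mm by 190 mm) begins 47 mm behind the grasp point.
Start: joints at [-1.32, 0.342, 1.524, -0, 1.275, -0.146], TCP at [202.92, -484.222, 195.941] pointing down, gripper open.
Joint ranges: [-2.53, 2.53], [-0.77, 2.02], [0.04, 2.7], [-1, 4.14], [0.28, 2.66], [-3.11, 3.11]. Speed limits (rad/s): [2.57, 2.57, 3.14, 3.14, 3.14, 3.14].

INTERFACE

Orientations are given as a unit quaternion [w, x, y, z].
In Python, from rig import manip gives the robot as it stands.
- The arm moves only by the tool apply_moves, never from a script. Its argument "deltas" is a list that holds one entry, the list of rows, each a list of 7 numbers: the shift along the tool's x, y, z in m, then the turn, a rotation vector about the tool's x, y, z in degrees, then the closure in counts, from 0 (fully open) to 255 (shut). In form: [[[x, y, z, ax, ay, az, claw], ...]]. A call has 1 to 12 rows; each row is the pose to reach, as a shift and turn from the pose commanded when the call began, along the tool's axes at that moment; what a row does not reach only later rows make up. A row lasts 1/12 s, in which the tool goes at most 41.7 mm and 7.16 degrees, less where a joint would pass 70% of its speed; a pose out of reach is approached as far as the arm can. A call with a gripper value outside its range is refused whole. The fingers move at their own pace and stop on an object; "squeeze" is the grip in N (left out, the last holds). Time passes only in rows, so rows that repeat a pose let the fingers close. It gives the time, the measured TCP pose, the force, the opening and the grip force at its end, in the units of the state.
- manip.get_state(): the state, without advancing time (a new reading comes with each control period).
- manip.camera(name): name is "scene" or "top" or "wrist"; returns a dict with "image" (480x640x3 uint8, red, green, blue), "z_map" (480x640 float32, mm along the optical axis (not along the pixel's ray), 0 where there is no reading), "fx", "fy", "cx", "cy" (pixels), "rvec" (rotation vector, rad) and "tvec" (3), from world to camera coordinates, as OpenCV has them. Camera axes: x right, y down, z forward; pixel columns grow to the right and rows downward; lengths in mm; the calibration is good to about 2 mm. A picture is of the moment at which its call begins.
- manip.close_job(): hands the job in; it is judged then, once.
The state is a dict: "time": time; "qpos": joint angles; "joint_velocities": joint speeds; "joint_efforts": joint torques, N m; "tcp_pos": TCP position; "eef_rot": TCP orientation; "force": force on the tool from outside, world axes, zero at the start; "wrist_torque": the same for the moment, N m; "width": opening from 0.0 (shut) to 1.0 (fully open); "finger_force": force on a finger pad.
Only numpy, scipy, OpenCV 4.12 (cv2) and the standard library are available. Lean on these libraries where they do the work, as an engineer would, in place of code of your own. Each camera call takes 0.05 s, during which the arm holds its last target. There are 200 camera calls.

TASK

The fan's belt tensioner is to be locked back so that a new belt can be slipped on. Take the locking pin with the flat tab head out of the wooden block, put its tip in the slot of the sprung arm and swing the arm round with it until the slot stands over the lock bush, then push the pin down fully home, so that it drives the broken stub of the old pin out of the bottom of the bush and holds the arm back when you let go. Leave the other two pins in the block and do not disturb the things lying round the work.

Things in the scene. Friction and masses are not known exactly. Their poses are not given: they have to be found in the camera images.
- tensioner: Belt tensioner, fixed to the bench: steel foot 170 x 130 x 10 mm, round grey spring housing, bare steel lock plate (64 x 130 mm, top at z = 74 mm) standing out towards the body's -x. Origin on the bench under the arm's pivot, z up. Its arm carries an idler wheel 72 mm across, on the side away from the lock plate: it sweeps within 141 mm of the pivot, 99 to 134 mm above the bench.
- pivot_axis (a point): Point on the arm's vertical turning axis, 96 mm above the bench, at the height of the top face of the arm's lug.
- lock_bush (a point): Centre of the mouth of the lock bush, in the top face of the lock plate, 74 mm above the bench and 75 mm from the pivot axis. Round bore 16 mm across, vertical, 28 mm long, open below; below it there are 36 mm of free space down to the foot. The stub of the old pin is jammed in it, its top 4 mm below the mouth.
- lug_slot (a point): Centre of the slot in the arm's lug, in the lug's top face (96 mm above the bench); it moves with the arm. The lug is 35 mm wide and 20 mm thick (z = 76 to 96), just above the lock plate. The slot goes right through, is 17 mm wide across and 26 mm long along the arm (radially), and its centre lies 75 mm from the pivot axis.
- tensioner_arm (a joint): Angle of the sprung arm about the pivot: 0 at rest on its stop, growing anticlockwise seen from above. At 0.90 the slot stands exactly over the lock bush; it can go to 1.2. A spring always pulls it back to 0: at the slot it takes about 3 N to start it and 7 N at 0.90. Let go, it flies back.
- old_stub (a joint): How far the stub (12.4 mm across, 24 mm long) has been pushed down, m: 0 as jammed, clear of the bush from 0.024, 0.0355 when it stands on the foot below. Friction holds it with about 6 N; a pin pushed fully home drives it to about 0.034.
- lock_pin: Locking pin, steel, 106 mm long, about 180 g, upright in the block. Origin at its tip's centre, z up the pin. Shank 12 mm across, 60 mm long, the last 10 mm tapered to 5 mm; collar 26 mm across, 60 to 66 mm above the tip; flat tab head above it, 14 mm thick along x, 30 mm wide along y, up to 106 mm. Fully home the collar lies on the arm's lug and the tip is 38 mm below the bush's mouth.
- pin_grip (a point): Middle of the locking pin's tab head, 86 mm above the tip: the place to grip it, fingers closing along the pin's x.
- pin_block: Wooden block, fixed, 200 x 52 mm on a foot 212 x 66 mm, top face 70 mm above the bench, origin on the bench at its centre. Three vertical holes 15 mm across in a row along its x, at -65, 0 and +65 mm; a pin hangs in each by its collar, in any order and turned any way.
- knob_pin: Another pin in the block: thin shank and a round knob head 28 mm across, top 40 mm above the block. Origin at its tip, 60 mm below the block's top face. Leave it there.
- tee_pin: Another pin in the block: short shank and a tee handle with a 64 mm bar, top 42 mm above the block. Origin at its tip, 30 mm below the block's top face. Leave it there.
- paste_tin: Round tin, 68 mm across, 58 mm high; bystander. Origin at the centre of its underside.
- alu_cup: Aluminium pouring cup, 70 mm across, 72 mm high; bystander. Origin at the centre of its underside.
- screwdriver: Screwdriver, 214 mm long, 25 mm thick, lying flat; bystander. Long along its x.
- wax_block: Cast wax block, 76 x 47 x 34 mm; bystander. Origin at the centre of its underside.

How it is judged:
By the outcome, as a careful person would: the job done as asked, in the order asked, and still so for the second after the job is handed in, with the robot touching nothing.
It also fails if it takes over 45 s, if anything falls off the work surface, if the arm or the gripper's body presses on something with over 40 N, if the wrist force passes 120 N, or if a joint passes its speed limit or range.

## Working session

There is one attempt and no reset: what is moved stays moved. The work goes in short steps, Python scripts to look and compute and a tool call to move; the robot and the scene stay as the last step left them, time stands still between calls to the robot, and variables do not carry over. Pictures are saved under pics/ and viewed, at most 10 in all, crops included, and the job is handed in when it is done.

Besides the shell and the picture viewer there is one more tool, called after "Emit:" by a JSON object that holds its "op" and its "data", one argument or row to a line. apply_moves: Moves the arm, as the interface text tells. Its arguments: {"type":"object","properties":{"deltas":{"type":"array","items":{"type":"array","items":{"type":"array","items":{"type":"number"}}}},"squeeze":{"type":"number"}},"required":["deltas"]}

```bash
ls; mkdir -p pics; cat > h.py <<'E'
import numpy as np, cv2
from rig import manip
def cam(n):
    c=manip.camera(n); np.savez(f'{n}.npz',**{k:np.asarray(v) for k,v in c.items()}); return c
def cart(c):
    R,_=cv2.Rodrigues(np.array(c['rvec'],float).ravel()); return R,np.array(c['tvec'],float).ravel()
def ray(c,u,v,z):
    R,t=cart(c); o=-R.T@t; d=R.T@np.array([(u-c['cx'])/c['fx'],(v-c['cy'])/c['fy'],1.]); return o+d*(z-o[2])/d[2]
def cloud(c):
    R,t=cart(c); Z=np.asarray(c['z_map'],float); v,u=np.mgrid[:480,:640]
    P=np.stack([(u-c['cx'])/c['fx']*Z,(v-c['cy'])/c['fy']*Z,Z],-1)
    W=(P-t)@R; W[Z==0]=np.nan; return W
def save(c,n): cv2.imwrite('pics/'+n,cv2.cvtColor(np.asarray(c['image']),cv2.COLOR_RGB2BGR))
E
python3 - <<'E'
from h import *
for n in('top','scene'):
    c=cam(n); save(c,n+'1.png'); R,t=cart(c); print(n,-R.T@t,R[2],c['fx'])
s=manip.get_state(); print(s,manip.pinch_z)
E
```

```text
pics
top [ 387.79711026  123.16812399 1136.24003456] [ 0.14197807 -0.00523716 -0.98985595] 565.919911313588
scene [ 198.18989363 -546.8863225   785.57428839] [ 0.35675853  0.63054506 -0.68930129] 569.756705384978
{'time': 0.1, 'qpos': array([-1.31999599e+00,  3.42615022e-01,  1.52489365e+00, -3.51663802e-05,
        1.27540048e+00, -1.46018688e-01]), 'joint_velocities': array([-1.18904965e-03, -5.21033284e-04, -2.22921429e-03,  4.39021821e-05,
        2.71681574e-04, -1.36407469e-03]), 'joint_efforts': array([ 1.39038126e-03, -4.32003307e+01, -2.44694817e+01,  7.19160866e-02,
        5.26016636e-02, -4.74628132e-05]), 'tcp_pos': array([ 202.80749369, -483.82037039,  195.34394129]), 'eef_rot': array([-6.56462597e-04,  9.80380096e-01,  1.97115282e-01, -5.12654611e-05]), 'force': array([ 0.41896802, -0.04099519, -1.18199125]), 'wrist_torque': array([ 0.03288567,  0.02541515, -0.02440152]), 'finger_force': 0.0, 'width': 0.997940109358135} 18.8
```

View pics/top1.png

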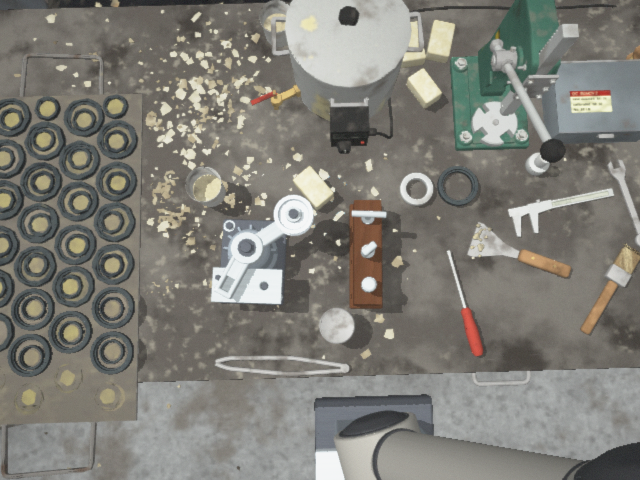

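View pics/scene1.png

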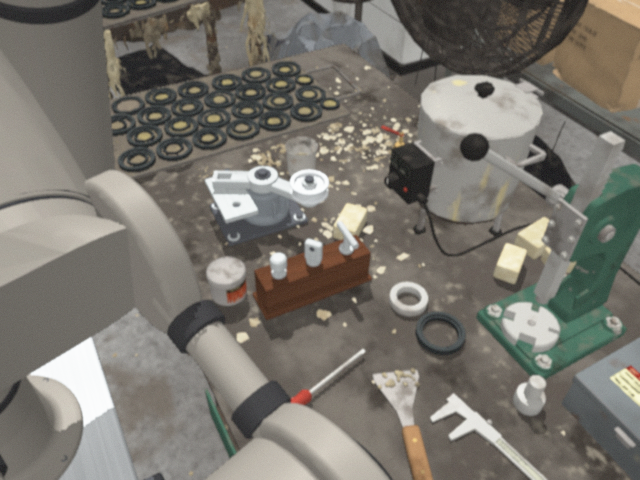

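The top view shows the tensioner pivot at about (246,247), the lug slot at (232,283), the bush at (264,286) and the pin block at (368,253). The tee is at the top of the block, the tab probably in the middle and the knob at the bottom. Next I'll measure these from the images and depth.

```bash
python3 - <<'E'
from h import *
c=dict(np.load('top.npz')); W=cloud(c)
for n,u,v,z in[('pivot',246,247,96),('wheel',293,215,134),('slot',232,283,96),('bush',264,286,74),('tab',368,250,110),('knob',369,285,110),('tee',368,215,112)]:
    print(n,ray(c,u,v,z).round(1),W[v,u].round(1))
im=cv2.cvtColor(c['image'],cv2.COLOR_RGB2BGR)
a=cv2.resize(im[195:315,200:300],None,fx=4,fy=4,interpolation=cv2.INTER_CUBIC)
b=cv2.resize(im[195:315,335:405],None,fx=4,fy=4,interpolation=cv2.INTER_CUBIC)
cv2.imwrite('pics/crop1.png',np.hstack([a,b]))
for u0,u1,v0,v1 in[(345,390,198,232),(345,390,232,265),(345,390,265,305)]:
    w=W[v0:v1,u0:u1].reshape(-1,3); w=w[(w[:,2]>95)&(w[:,2]<125)]; print(len(w),w.min(0).round(),w.max(0).round(),np.median(w,0).round(1))
    t=w[w[:,2]>np.percentile(w[:,2],60)-3]; print(cv2.minAreaRect(t[:,:2].astype(np.float32)))
w=W[190:315,340:395].reshape(-1,3); w=w[abs(w[:,2]-70)<4]; print(cv2.minAreaRect(w[:,:2].astype(np.float32)))
E
```

```text
pivot [538.7 276.2  96. ] [536.6 274.1 110.7]
wheel [589.  185.5 134. ] [589.2 185.6 133. ]
slot [472.6 302.5  96. ] [474.3 306.1  75. ]
bush [467.  246.3  74. ] [467.4 246.9  69. ]
tab [524.7  51.1 110. ] [524.4  51.3 112.5]
knob [460.6  51.7 110. ] [460.6  51.7 109.8]
tee [589.5  48.7 112. ] [589.6  48.7 111.3]
225 [585.  15.  98.] [601.  78. 116.] [591.9  46.5 110.9]
((592.5186767578125, 46.82794189453125), (62.771453857421875, 11.31082534790039), 86.11592102050781)
136 [515.  36.  98.] [541.  64. 120.] [526.6  49.8 115.3]
((527.89990234375, 49.39959716796875), (13.345998764038086, 29.36093521118164), 37.42634582519531)
182 [450.  39.  99.] [476.  64. 115.] [462.5  51.8 109. ]
((463.0478515625, 51.97034454345703), (24.333765029907227, 25.622915267944336), 43.07107162475586)
((527.9300537109375, 49.19684600830078), (51.85725021362305, 199.80197143554688), 87.9948959350586)
```

View pics/crop1.png

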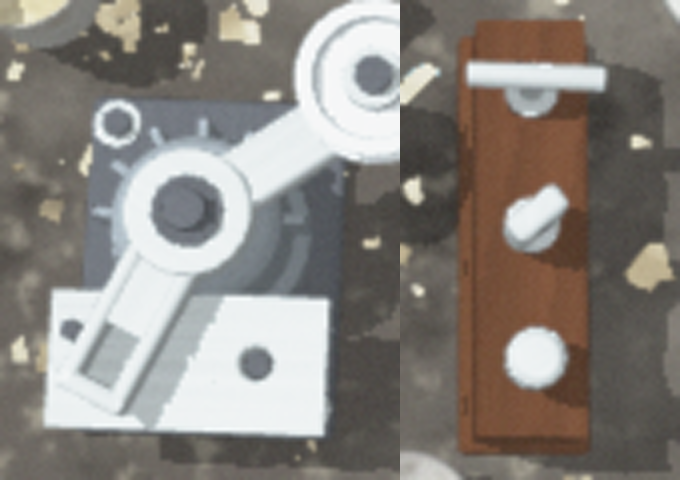

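The crop confirms the tab pin is the middle one, at about (527,51) world, with the knob nearer the robot and the tee farther away. Slot centre is at pixel (227,284) and bush at (264,286).

```bash
cat >> h.py <<'E'
from scipy.spatial.transform import Rotation as Ro
def pose():
    s=manip.get_state(); q=s['eef_rot']; return s,Ro.from_quat([q[1],q[2],q[3],q[0]]),np.array(s['tcp_pos'])
def delta(p,ydeg):
    s,R,t=pose(); a=np.radians(ydeg); y=np.array([np.cos(a),np.sin(a),0]); z=np.array([0,0,-1.]); x=np.cross(y,z)
    T=Ro.from_matrix(np.stack([x,y,z],1)); d=R.inv().apply(np.array(p)-t)
    print('delta m',(d/1000).round(4),'rot deg',np.degrees((R.inv()*T).as_rotvec()).round(2))
E
python3 - <<'E'
from h import *
c=dict(np.load('top.npz'))
piv=ray(c,246.5,247.5,112); sl=ray(c,227,283.7,96); bu=ray(c,264,285.8,74); w=ray(c,293,215,134)
print(piv,sl,bu,w)
for a,b in((piv,sl),(piv,bu),(sl,bu)): print(np.hypot(*(a-b)[:2]))
delta([528,49,195],37.4)
E
```

```text
[535.4562189  272.96994937 112.        ] [471.57621808 311.66809215  96.        ] [467.38939102 246.26783343  74.        ] [589.03614513 185.50442725 134.        ]
74.68735341032037
73.11700249091467
65.53413890511443
delta m [ 0.5059 -0.3657  0.0009] rot deg [-4.0000e-02 -7.0000e-02 -1.0466e+02]
```

Emit:
{"op": "apply_moves", "data": {
  "deltas": [
    [[0.506, -0.366, 0, 0, 0, -80, 144], [0.506, -0.366, 0, 0, 0, -80, 144], [0.506, -0.366, 0, 0, 0, -80, 144], [0.506, -0.366, 0, 0, 0, -80, 144], [0.506, -0.366, 0, 0, 0, -80, 144], [0.506, -0.366, 0, 0, 0, -80, 144], [0.506, -0.366, 0, 0, 0, -80, 144], [0.506, -0.366, 0, 0, 0, -80, 144], [0.506, -0.366, 0, 0, 0, -80, 144], [0.506, -0.366, 0, 0, 0, -80, 144], [0.506, -0.366, 0, 0, 0, -80, 144], [0.506, -0.366, 0, 0, 0, -80, 144]]
  ],
  "squeeze": 20
}}

```text
time: 1.1
tcp_pos: [463.8, -55.3, 195.8]
eef_rot: [-0.0, 0.622, 0.783, -0.0]
force: [1.1, -1.5, -0.0]
width: 0.433
finger_force: 0.0
```

```bash
python3 - <<'E'
from h import *
print(pose()[2],pose()[0]['width']); delta([528,49,195],37.4)
E
```

```text
[463.75467862 -55.27167769 195.80314055] 0.4334906999021069
delta m [0.087  0.0862 0.0008] rot deg [-2.000e-02  0.000e+00 -2.428e+01]
```

Emit:
{"op": "apply_moves", "data": {
  "deltas": [
    [[0.087, 0.086, 0, 0, 0, -24.3, 144], [0.087, 0.086, 0, 0, 0, -24.3, 144], [0.087, 0.086, 0, 0, 0, -24.3, 144], [0.087, 0.086, 0, 0, 0, -24.3, 144], [0.087, 0.086, 0, 0, 0, -24.3, 144], [0.087, 0.086, 0, 0, 0, -24.3, 144]]
  ]
}}

```text
time: 1.6
tcp_pos: [527.5, 46.5, 195.3]
eef_rot: [-0.001, 0.446, 0.895, -0.0]
force: [-0.3, -0.2, 0.1]
width: 0.435
finger_force: 0.0
```

```bash
python3 - <<'E'
from h import *
c=cam('wrist'); save(c,'wrist1.png'); W=cloud(c); R,t=cart(c); print(-R.T@t,R[2])
m=(W[...,2]>111)&(W[...,2]<121)&(abs(W[...,0]-528)<28)&(abs(W[...,1]-49)<25)
w=W[m]; print(len(w),cv2.minAreaRect(w[:,:2].astype(np.float32)),np.median(w[:,2]))
delta([528,49,77],37.4)
E
```

```text
[482.08005489 105.94297334 383.62805589] [ 0.16642639 -0.22264857 -0.9605883 ]
534 ((526.3690185546875, 48.021263122558594), (13.53846549987793, 29.650177001953125), 37.33978271484375) 114.80879427831809
delta m [0.0021 0.0024 0.1186] rot deg [-0.06 -0.02 -0.5 ]
```

View pics/wrist1.png

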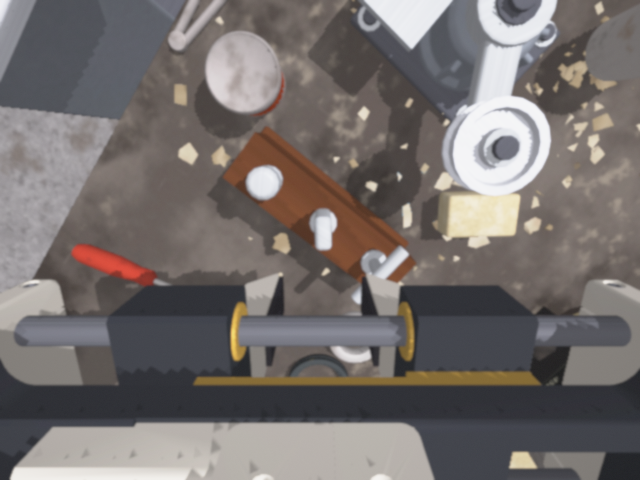

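The wrist view shows the tab at (323,232) between the knob at (264,182) and the tee at (380,270). Its angle is 37.3°, the same as the top view gave. Descending with the jaws partly closed.

Emit:
{"op": "apply_moves", "data": {
  "deltas": [
    [[0.002, 0.0015, 0.04, 0, 0, -0.5, 144], [0.002, 0.0015, 0.07, 0, 0, -0.5, 144], [0.002, 0.0015, 0.095, 0, 0, -0.5, 144], [0.002, 0.0015, 0.11, 0, 0, -0.5, 144], [0.002, 0.0015, 0.115, 0, 0, -0.5, 144], [0.002, 0.0015, 0.115, 0, 0, -0.5, 144], [0.002, 0.0015, 0.115, 0, 0, -0.5, 144]]
  ]
}}

```text
time: 2.23
tcp_pos: [528.5, 48.1, 81.8]
eef_rot: [0.001, 0.443, 0.897, 0.0]
force: [0.6, -0.4, -0.4]
width: 0.436
finger_force: 0.0
```

```bash
python3 - <<'E'
from h import *
delta([527.2,48.7,80],37.4)
c=cam('scene'); save(c,'s2.png')
im=cv2.imread('pics/s2.png')[200:320,230:390]; cv2.imwrite('pics/s2c.png',cv2.resize(im,None,fx=4,fy=4,interpolation=cv2.INTER_CUBIC))
E
```

```text
delta m [ 0.0012 -0.0006  0.0018] rot deg [0.05 0.05 0.02]
```

View pics/s2c.png

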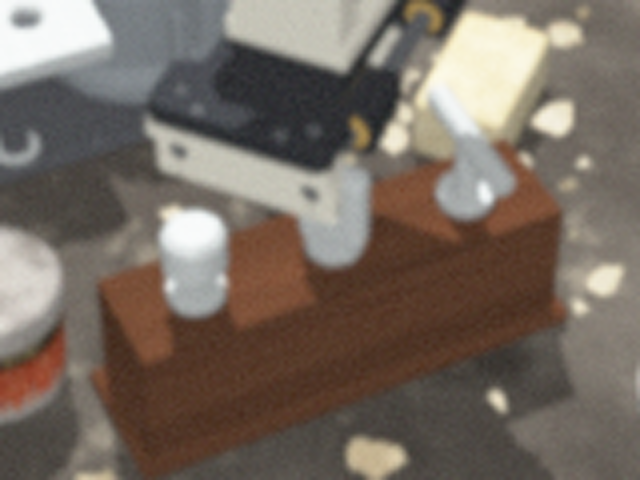

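The fingers are around the tab (crop (335,210)) and clear of both neighbours. Closing.

Emit:
{"op": "apply_moves", "data": {
  "deltas": [
    [[0.001, 0, 0.001, 0, 0, 0, 255], [0.001, 0, 0.001, 0, 0, 0, 255], [0.001, 0, 0.001, 0, 0, 0, 255], [0.001, 0, 0.001, 0, 0, 0, 255], [0.001, 0, 0.001, 0, 0, 0, 255], [0.001, 0, 0.001, 0, 0, 0, 255]]
  ],
  "squeeze": 45
}}

```text
time: 2.78
tcp_pos: [527.5, 49.7, 80.2]
eef_rot: [0.0, 0.442, 0.897, -0.0]
force: [-0.1, 0.3, 2.7]
width: 0.141
finger_force: 45.0
```

Emit:
{"op": "apply_moves", "data": {
  "deltas": [
    [[0, 0, -0.02, 0, 0, 0, 255], [0, 0, -0.045, 0, 0, 0, 255], [0, 0, -0.08, 0, 0, 0, 255], [0, 0, -0.11, 0, 0, 0, 255], [0, 0, -0.11, 0, 0, 0, 255], [0, 0, -0.11, 0, 0, 0, 255]]
  ]
}}

```text
time: 3.28
tcp_pos: [528.2, 49.8, 191.2]
eef_rot: [0.002, 0.442, 0.897, 0.001]
force: [-0.5, -0.2, -2.0]
width: 0.146
finger_force: 45.0
```

```bash
python3 - <<'E'
from h import *
print(pose()[0]['width'],pose()[0]['force'])
delta([471.6,311.7,190],37.4)
c=cam('wrist'); save(c,'w3.png'); c=cam('scene'); save(c,'s3.png')
W=cloud(c);m=(abs(W[...,0]-527)<25)&(abs(W[...,1]-50)<25)&(W[...,2]>110)&(W[...,2]<175); v,u=np.where(m)
w=W[m]
for z in range(115,175,6):
    k=abs(w[:,2]-z)<3
    if k.sum(): print(z,k.sum(),w[k].mean(0).round(1),w[k].min(0).round(1),w[k].max(0).round(1))
E
```

```text
0.14616956980924958 [-0.51056222 -0.18254901 -1.95373195]
delta m [0.2422 0.1147 0.0009] rot deg [0.15 0.13 0.14]
121 7 [522.7  44.  121.4] [520.9  41.3 119.5] [525.9  48.1 123.7]
127 14 [522.9  42.6 127.7] [519.1  39.9 124.1] [529.6  49.  129.5]
133 17 [522.4  42.9 132.5] [518.5  39.8 130.2] [528.9  47.3 135.2]
139 19 [523.9  41.6 138.8] [518.7  39.7 136.2] [528.7  45.1 141.2]
145 21 [523.1  42.2 145.1] [518.3  38.7 142.1] [529.8  45.5 147.8]
151 19 [522.9  42.8 150.7] [518.6  40.  148.2] [528.6  45.9 153.6]
157 19 [523.4  42.5 157. ] [518.9  39.8 154.1] [528.8  47.  159.6]
163 19 [522.9  42.4 163.3] [518.7  39.5 160.7] [528.7  45.1 165.6]
169 19 [523.1  42.9 168.8] [519.2  40.6 166.6] [528.5  47.7 172. ]
```

Emit:
{"op": "apply_moves", "data": {
  "deltas": [
    [[0.242, 0.115, 0, 0, 0, -21.3, 255], [0.242, 0.115, 0, 0, 0, -21.3, 255], [0.242, 0.115, 0, 0, 0, -21.3, 255], [0.242, 0.115, 0, 0, 0, -21.3, 255], [0.242, 0.115, 0, 0, 0, -21.3, 255], [0.242, 0.115, 0, 0, 0, -21.3, 255], [0.242, 0.115, 0, 0, 0, -21.3, 255], [0.242, 0.115, 0, 0, 0, -21.3, 255], [0.242, 0.115, 0, 0, 0, -21.3, 255], [0.242, 0.115, 0, 0, 0, -21.3, 255]]
  ],
  "squeeze": 60
}}

```text
time: 4.22
tcp_pos: [470.7, 310.7, 188.4]
eef_rot: [-0.001, 0.269, 0.963, -0.001]
force: [-0.9, 0.4, -2.2]
width: 0.137
finger_force: 60.0
```

```bash
python3 - <<'E'
from h import *
print(pose()[0]['qpos'].round(2)); delta([471.6,311.7,175],58.8)
c=cam('scene'); save(c,'s4.png'); W=cloud(c);m=(abs(W[...,0]-471)<25)&(abs(W[...,1]-310)<25)&(W[...,2]>118)&(W[...,2]<178)
w=W[m]; R,t=cart(c)
for z in range(115,185,6):
    k=abs(w[:,2]-z)<3
    if k.sum(): print(z,k.sum(),np.median(w[k],0).round(1))
# silhouette/slot by depth: lug-top points and slot floor
m=(abs(W[...,2]-96)<3)&(np.hypot(W[...,0]-471.6,W[...,1]-311.7)<40); print(m.sum())
im=cv2.imread('pics/s4.png')[120:240,170:340]; cv2.imwrite('pics/s4c.png',cv2.resize(im,None,fx=4.5,fy=4.5,interpolation=cv2.INTER_CUBIC))
E
```

```text
[ 0.45  0.42  1.42 -0.    1.3  -0.58]
delta m [-0.0002  0.0014  0.0134] rot deg [-0.16 -0.06  0.03]
121 8 [467.4 303.7 121.3]
127 14 [467.6 302.  127.5]
133 16 [468.  302.5 132.2]
139 14 [468.  301.7 138.7]
145 18 [467.1 302.4 145. ]
151 19 [467.  302.  151.6]
157 15 [467.7 303.3 156.9]
163 16 [468.  302.8 162.8]
169 17 [468.  303.1 168.4]
175 8 [464.5 300.6 177.5]
176
```

View pics/s4c.png

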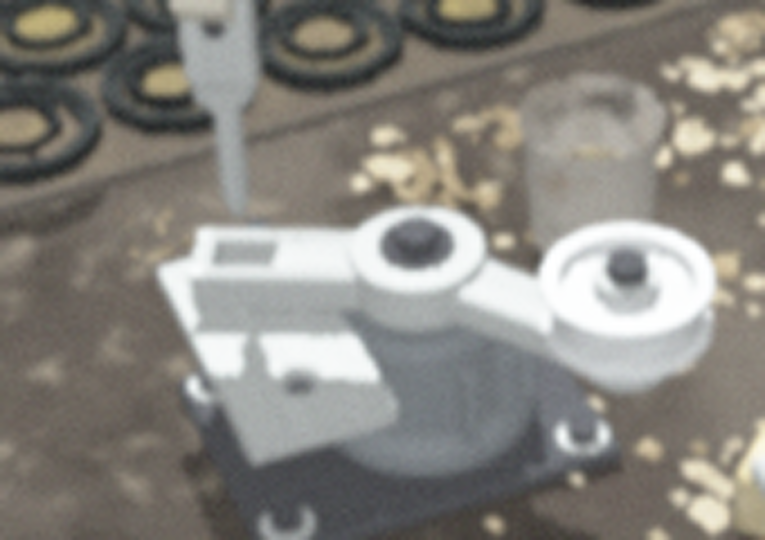

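The pin hangs straight, tip at crop (237,213), just above the slot at crop (245,251). I'll compare the two within this one camera, so its calibration bias cancels.

```bash
python3 - <<'E'
from h import *
c=dict(np.load('scene.npz')); f=lambda x,y,z: ray(c,170+(x+.5)/4.5-.5,120+(y+.5)/4.5-.5,z).round(1)
print('slot',f(245,251,96),'bush',f(299,383,74),'tip',f(237,211,118.3),'shank',f(232,150,140))
print('slot corners',[f(x,y,96) for x,y in((221,240),(278,240),(271,266),(212,263))])
E
```

```text
slot [470.2 307.6  96. ] bush [465.  240.3  74. ] tip [468.8 307.3 118.3] shank [474.1 320.3 140. ]
slot corners [array([463.9, 319.7,  96. ]), array([485.8, 308.1,  96. ]), array([476.1, 292.7,  96. ]), array([454.5, 306.4,  96. ])]
```

Emit:
{"op": "apply_moves", "data": {
  "deltas": [
    [[0, 0.001, 0.005, 0, 0, 0, 255], [0, 0.001, 0.012, 0, 0, 0, 255], [0, 0.001, 0.019, 0, 0, 0, 255], [0, 0.001, 0.026, 0, 0, 0, 255], [0, 0.001, 0.033, 0, 0, 0, 255], [0, 0.001, 0.038, 0, 0, 0, 255], [0, 0.001, 0.038, 0, 0, 0, 255], [0, 0.001, 0.038, 0, 0, 0, 255]]
  ]
}}

```text
time: 4.93
tcp_pos: [471.5, 312.5, 151.5]
eef_rot: [-0.0, 0.269, 0.963, -0.0]
force: [-0.1, -0.1, -2.3]
width: 0.137
finger_force: 60.0
```

```bash
python3 - <<'E'
from h import *
s,R,t=pose(); print(t,s['force'].round(2))
P=np.array([535.5,273.0]); A=np.arctan2(*(np.array([467.4,246.3])-P)[::-1]); r0=75
a0=np.arctan2(*(t[:2]-P)[::-1]); print(np.degrees(a0)%360,np.degrees(A)%360,np.hypot(*(t[:2]-P)))
end=np.radians(np.degrees(A)%360+2.0); a0=a0%(2*np.pi); rr=np.hypot(*(t[:2]-P))
for k in np.linspace(0,1,13)[1:]:
    a=a0+k*(end-a0); r=rr+k*(74-rr); q=P+r*np.array([np.cos(a),np.sin(a)]); d=R.inv().apply([*(q-t[:2]),0])
    print((d/1000).round(4)[:2],round(-np.degrees(a-a0),1))
E
```

```text
[471.54630928 312.48432191 151.50063869] [-0.1  -0.1  -2.26]
148.30926342040027 201.4086799054021 75.16040336125789
[-0.0003 -0.006 ] -4.6
[-0.001 -0.012] -9.2
[-0.0023 -0.0178] -13.8
[-0.004  -0.0236] -18.4
[-0.0061 -0.0292] -23.0
[-0.0087 -0.0346] -27.5
[-0.0117 -0.0397] -32.1
[-0.0151 -0.0446] -36.7
[-0.0189 -0.0492] -41.3
[-0.0231 -0.0535] -45.9
[-0.0275 -0.0574] -50.5
[-0.0323 -0.061 ] -55.1
```

Emit:
{"op": "apply_moves", "data": {
  "deltas": [
    [[0, -0.005, 0.002, 0, 0, -4, 255], [-0.001, -0.011, 0.002, 0, 0, -9, 255], [-0.002, -0.017, 0.002, 0, 0, -13, 255], [-0.004, -0.023, 0.002, 0, 0, -18, 255], [-0.006, -0.029, 0.002, 0, 0, -23, 255], [-0.0085, -0.034, 0.002, 0, 0, -27, 255], [-0.0115, -0.0393, 0.002, 0, 0, -32, 255], [-0.015, -0.0443, 0.002, 0, 0, -36.5, 255], [-0.0188, -0.049, 0.002, 0, 0, -41, 255], [-0.023, -0.053, 0.002, 0, 0, -45.5, 255], [-0.027, -0.0567, 0.002, 0, 0, -50, 255], [-0.031, -0.0595, 0.002, 0, 0, -53, 255]]
  ]
}}

```text
time: 5.93
tcp_pos: [466.9, 247.1, 150.5]
eef_rot: [0.0, -0.191, 0.982, 0.002]
force: [-3.2, 5.4, -1.0]
width: 0.141
finger_force: 60.8
```

Emit:
{"op": "apply_moves", "data": {
  "deltas": [
    [[0, 0, 0, 0, 0, 0, 255], [0, 0, 0, 0, 0, 0, 255], [0, 0, 0, 0, 0, 0, 255]]
  ]
}}

```text
time: 6.18
tcp_pos: [467.0, 247.1, 150.5]
eef_rot: [0.0, -0.188, 0.982, 0.001]
force: [-3.4, 4.7, -0.2]
width: 0.135
finger_force: 61.2
```

```bash
python3 - <<'E'
from h import *
s,R,t=pose(); print(t,s['force'].round(2),s['width'],s['qpos'].round(2)); delta([467.2,245.8,149.5],111.8)
c=cam('scene'); save(c,'s5.png'); W=cloud(c);m=(abs(W[...,0]-467)<25)&(abs(W[...,1]-244)<25)&(W[...,2]>98)&(W[...,2]<140)
w=W[m]
for z in range(100,140,6):
    k=abs(w[:,2]-z)<3
    if k.sum(): print(z,k.sum(),np.median(w[k],0).round(1))
c=cam('top'); save(c,'t5.png')
im=cv2.imread('pics/s5.png')[130:230,180:310]; a=cv2.resize(im,None,fx=4,fy=4,interpolation=cv2.INTER_CUBIC)
im=cv2.imread('pics/t5.png')[215:315,200:270]; b=cv2.resize(im,None,fx=4,fy=4,interpolation=cv2.INTER_CUBIC)
cv2.imwrite('pics/c5.png',np.hstack([a,b]))
E
```

```text
[467.04276813 247.09154572 150.45118273] [-3.35  4.68 -0.22] 0.13547647231920593 [ 0.34  0.39  1.59  0.    1.17 -1.61]
delta m [ 0.0003 -0.0013  0.0009] rot deg [ 0.14  0.05 -0.08]
100 11 [463.4 246.1  99.7]
106 15 [462.7 246.1 104.9]
112 14 [462.7 245.  111.9]
118 22 [463.  245.6 118. ]
124 14 [463.5 245.2 124.4]
130 14 [463.7 244.5 129.3]
136 5 [465.4 238.  138.4]
```

View pics/c5.png

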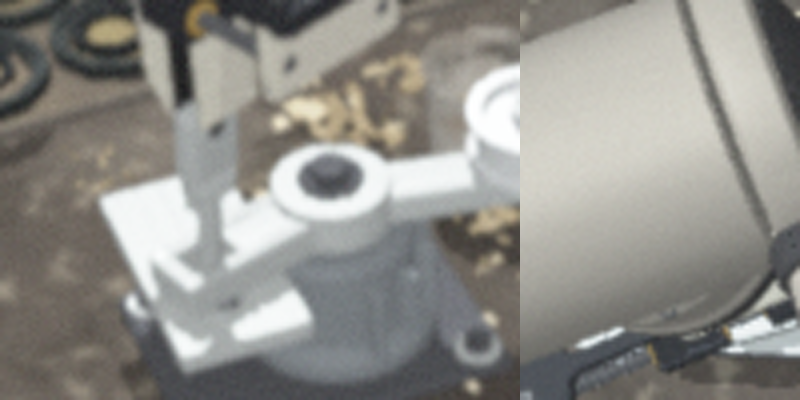

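The lug is swung round, but in the scene crop the bush is still visible at (229,302), in front of the lug. The pin enters the slot at about (212,265), so I still have a few mm to go. I'll measure the remaining offset.

```bash
python3 - <<'E'
from h import *
c=dict(np.load('scene.npz')); W=cloud(c); f=lambda x,y,z: ray(c,180+(x+.5)/4-.5,130+(y+.5)/4-.5,z).round(1)
m=(abs(W[...,0]-465)<14)&(abs(W[...,1]-247)<12)&(W[...,2]>101)&(W[...,2]<136); w=W[m]; v,u=np.where(m)
print(np.polyfit(w[:,2]-80,w[:,0],1),np.polyfit(w[:,2]-80,w[:,1],1),len(w))
print('bush',f(229,302,74),'pin@96',f(212,265,96),'shank mid',[ (r,u[v==r].mean().round(1),u[v==r].min(),u[v==r].max(),W[r,u[v==r],2].mean().round(0)) for r in range(v.min(),v.max()+1,2)])
m=(abs(W[...,2]-96)<2.5)&(np.hypot(W[...,0]-535,W[...,1]-270)<100)&(np.hypot(W[...,0]-535,W[...,1]-270)>34)&(W[...,0]<520); w=W[m]
print(len(w),cv2.minAreaRect(w[:,:2].astype(np.float32)))
m=(abs(W[...,2]-115)<6)&(np.hypot(W[...,0]-535,W[...,1]-270)<34); w=W[m]; print('hub',len(w),cv2.minEnclosingCircle(w[:,:2].astype(np.float32)),np.median(w[:,2]))
g=cv2.cvtColor(c['image'],cv2.COLOR_RGB2GRAY)[190:215,215:255]
im=cv2.cvtColor(c['image'],cv2.COLOR_RGB2BGR)[165:220,205:270]; cv2.imwrite('pics/c5b.png',cv2.resize(im,None,fx=10,fy=10,interpolation=cv2.INTER_CUBIC))
E
```

```text
[4.04676062e-02 4.61826097e+02] [-5.07558418e-02  2.47475756e+02] 84
bush [465.9 238.5  74. ] pin@96 [460.9 242.4  96. ] shank mid [(180, np.float64(232.0), np.int64(229), np.int64(235), np.float64(130.0)), (182, np.float64(232.0), np.int64(229), np.int64(235), np.float64(127.0)), (184, np.float64(232.0), np.int64(229), np.int64(235), np.float64(120.0)), (186, np.float64(232.0), np.int64(229), np.int64(235), np.float64(117.0)), (188, np.float64(232.5), np.int64(230), np.int64(235), np.float64(112.0)), (190, np.float64(232.5), np.int64(230), np.int64(235), np.float64(106.0)), (192, np.float64(232.0), np.int64(230), np.int64(234), np.float64(103.0))]
156 ((472.69244384765625, 253.34555053710938), (65.99495697021484, 35.1811408996582), 14.977452278137207)
hub 9 ((535.9659423828125, 269.3933410644531), 7.823181629180908) 110.06642555033227
```

View pics/c5b.png

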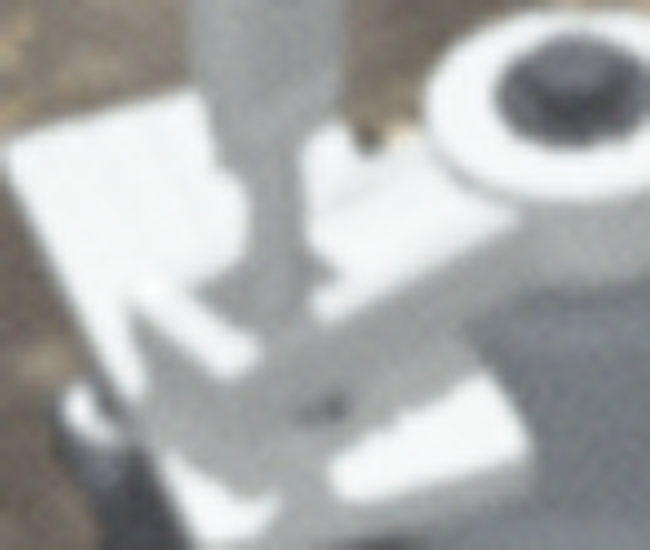

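The close crop shows the bush edge at (325,408), just in front of the lug's lower edge, and the pin leaning a few degrees under the spring load. I'll tilt the tool to bring the pin upright, shift slightly, and measure again.

Emit:
{"op": "apply_moves", "data": {
  "deltas": [
    [[0, -0.0005, 0, 1, 0, 0, 255], [0, -0.001, 0, 2, 0, 0, 255], [0, -0.0015, 0, 3, 0, 0, 255], [0, -0.002, 0, 4, 0, 0, 255], [0, -0.002, 0, 4, 0, 0, 255], [0, -0.002, 0, 4, 0, 0, 255]]
  ]
}}

```text
time: 6.78
tcp_pos: [467.7, 245.7, 150.4]
eef_rot: [0.007, -0.189, 0.981, -0.033]
force: [-1.6, 5.8, 0.4]
width: 0.134
finger_force: 61.9
```

```bash
cat > m.py <<'E'
from h import *
s,R,t=pose(); print(t,s['force'].round(2),s['width']); print('tool z',R.apply([0,0,1]).round(3))
c=cam('scene'); W=cloud(c)
m=(abs(W[...,0]-465)<14)&(abs(W[...,1]-243)<14)&(W[...,2]>101)&(W[...,2]<134); w=W[m]
print(np.polyfit(w[:,2]-80,w[:,0],1),np.polyfit(w[:,2]-80,w[:,1],1),len(w))
h=np.hypot(W[...,0]-535,W[...,1]-270)
m=(abs(W[...,2]-96)<2.5)&(h<100)&(h>34)&(W[...,0]<520); w=W[m]; print(cv2.minAreaRect(w[:,:2].astype(np.float32)))
im=cv2.cvtColor(c['image'],cv2.COLOR_RGB2BGR)[150:220,200:290]; cv2.imwrite('pics/m%d.png'%(s['time']*100),cv2.resize(im,None,fx=8,fy=8,interpolation=cv2.INTER_CUBIC)); print('m%d'%(s['time']*100))
E
python3 m.py
```

```text
[467.73236487 245.72559758 150.41913786] [-1.57  5.76  0.42] 0.13438052127885172
tool z [ 0.026 -0.062 -0.998]
[-5.76017027e-03  4.64147001e+02] [-4.82455723e-02  2.45731942e+02] 87
((473.7175598144531, 252.19822692871094), (68.21295928955078, 36.75750732421875), 16.845300674438477)
m678
```

View pics/m678.png

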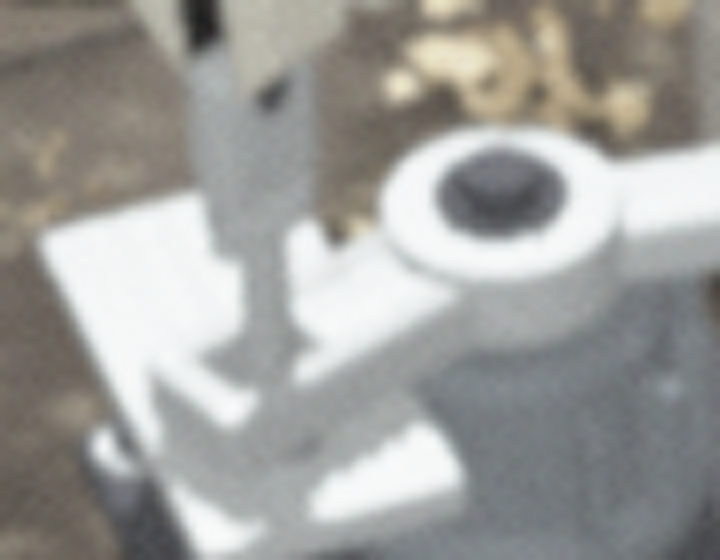

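```bash
python3 - <<'E'
from h import *
c=dict(np.load('scene.npz')); R,t=cart(c)
def pr(p): q=R@np.array(p,float)+t; return (((np.array([c['fx']*q[0]/q[2]+c['cx'],c['fy']*q[1]/q[2]+c['cy']])-[200,150])+.5)*8-.5).round(0)
b=np.array([465,240.3]); 
print('pin axis at z',[(z,pr([*b,z])) for z in(74,96,115,135)])
P=ray(c,200+502/8,150+192/8,116)[:2]; print('hub',P)
P=ray(c,170+417/4.5,120+240/4.5,116)[:2]; print(P, np.hypot(*(b-P)))
for ang in(192,195,197.5,200,202.5):
    a=np.radians(ang); r=np.array([np.cos(a),np.sin(a)]); n=np.array([-r[1],r[0]])
    print(ang,[pr([*(P+d*r+17.5*n),96]) for d in(40,75,94)])
E
```

```text
pin axis at z [(74, array([292., 441.])), (96, array([284., 370.])), (115, array([277., 307.])), (135, array([269., 239.]))]
hub [528.74984695 252.56879622]
[529.4745803  254.51363949] 66.02271618345655
192 [array([417., 360.]), array([294., 423.]), array([226., 457.])]
195 [array([426., 363.]), array([308., 429.]), array([242., 466.])]
197.5 [array([433., 365.]), array([319., 435.]), array([256., 473.])]
200 [array([441., 367.]), array([331., 439.]), array([270., 480.])]
202.5 [array([448., 368.]), array([344., 444.]), array([285., 486.])]
```

The bush mouth is now almost fully under the lug, with only a sliver visible at (290,450). The pin axis is at x≈267 at row 370, where a pin over the bush would project to 284. That leaves about 3 mm tangentially.

Emit:
{"op": "apply_moves", "data": {
  "deltas": [
    [[0, -0.001, 0, 0.8, 0, 0, 255], [0, -0.002, 0, 1.5, 0, 0, 255], [0, -0.002, 0, 1.5, 0, 0, 255], [0, -0.002, 0, 1.5, 0, 0, 255]]
  ]
}}

```text
time: 7.17
tcp_pos: [468.7, 243.7, 150.5]
eef_rot: [0.01, -0.188, 0.981, -0.046]
force: [-1.6, 5.7, -0.6]
width: 0.131
finger_force: 63.8
```

```bash
python3 m.py; python3 - <<'E'
from h import *
c=dict(np.load('scene.npz')); g=cv2.cvtColor(c['image'],cv2.COLOR_RGB2GRAY)
for r in (177,183,186,188,190,192,195): print(r,((r-150)*8+4),g[r,222:246])
E
```

```text
[468.66462285 243.72503931 150.52225374] [-1.57  5.74 -0.62] 0.1305844268372
tool z [ 0.036 -0.086 -0.996]
[4.27800287e-02 4.60204619e+02] [-1.33318885e-01  2.54280819e+02] 67
((470.9724426269531, 259.4214172363281), (66.0637435913086, 34.33409118652344), 10.8696870803833)
m716
177 220 [245 244 237 210 167 162 165 166 167 168 161 161 163 169 186 209 207 175
 138 124 130 150 174 177]
183 268 [246 243 245 244 242 232 190 163 161 159 156 167 207 233 237 237 236 232
 232 235 239 243 242 242]
186 292 [247 244 243 243 242 231 189 164 157 159 155 171 219 237 244 244 245 244
 247 245 246 246 246 247]
188 308 [243 242 241 238 233 216 177 162 160 157 151 154 179 222 238 244 247 248
 247 247 247 245 243 241]
190 324 [230 223 214 195 184 170 161 157 159 154 152 143 150 162 195 225 241 245
 245 243 240 237 230 226]
192 340 [205 174 164 161 156 157 154 159 162 156 150 144 163 187 209 225 235 234
 231 226 215 203 184 175]
195 364 [241 234 220 191 172 173 177 170 159 155 161 165 181 201 204 191 174 169
 164 160 159 158 159 158]
```

```bash
python3 m.py; python3 - <<'E'
from h import *
c=dict(np.load('scene.npz')); W=cloud(c)
m=(abs(W[...,0]-465)<20)&(abs(W[...,1]-245)<22)&(W[...,2]>98)&(W[...,2]<185)
v,u=np.where(m)
for r in range(v.min(),v.max()+1):
    k=u[v==r]
    if len(k): print(r,k.min(),k.max(),np.median(W[r,k],0).round(1))
E
```

```text
[468.69821748 243.69163605 150.52472511] [-2.51  6.1  -1.61] 0.13349435323276837
tool z [ 0.036 -0.086 -0.996]
[5.98762347e-02 4.59534263e+02] [-1.30761471e-01  2.54217198e+02] 71
((471.47174072265625, 259.002197265625), (68.75994873046875, 35.42317199707031), 11.192322731018066)
m721
154 220 227 [457.4 255.3 184.8]
155 228 228 [463.9 250.4 183.6]
156 221 240 [458.7 249.3 183.7]
157 222 239 [456.7 247.8 182.5]
158 222 239 [457.8 243.9 183. ]
159 223 239 [460.8 241.9 181.7]
160 224 239 [463.9 240.6 180.4]
161 224 238 [460.6 239.4 179.4]
162 224 238 [461.5 239.7 176.4]
163 224 238 [463.5 239.  173.3]
164 224 238 [463.5 238.6 172.2]
165 224 238 [463.5 240.5 169.1]
166 224 238 [462.1 238.5 166.8]
167 224 238 [462.4 240.3 165. ]
168 224 238 [463.4 240.9 162.5]
169 224 238 [462.2 242.  159.9]
170 224 238 [462.8 241.9 157.5]
171 224 237 [461.5 241.1 155.6]
172 224 237 [461.4 242.7 152.8]
173 224 238 [462.5 242.  150.1]
174 224 237 [460.2 241.7 148.9]
175 224 237 [460.6 240.9 145.4]
176 225 236 [461.5 240.7 143.7]
177 225 237 [461.2 240.  142.4]
178 226 236 [460.7 239.1 140.5]
179 228 234 [460.7 239.1 138. ]
180 228 234 [462.8 247.2 128.4]
181 228 233 [462.2 248.5 126.6]
182 228 233 [461.5 247.  125.2]
183 228 233 [461.7 248.9 121. ]
184 228 233 [461.5 249.5 119. ]
185 228 233 [461.6 249.9 116.6]
186 228 233 [461.3 249.1 114.2]
187 228 233 [460.8 250.4 112. ]
188 228 233 [461.1 249.9 108.9]
189 228 233 [460.8 249.5 107.1]
190 228 233 [460.9 251.3 103.7]
191 228 233 [460.5 251.1 100.5]
192 229 232 [460.5 250.3  99.4]
```

The numbers show the tool's closing direction is the soft one. The pin drifted about 9 mm sideways and leaned along the closing axis under the spring load. I'll swing the arm back to rest with the tip still in the slot, turn the tool 90° so the fingers close radially, and swing again.

```bash
cat > path.py <<'E'
from h import *
def path(P,r0,r1,a0,a1,yoff,z,n=12):
    s,R,t=pose()
    for k in np.linspace(0,1,n+1)[1:]:
        a=np.radians(a0+k*(a1-a0)); r=r0+k*(r1-r0); ya=a+np.radians(yoff); y=np.array([np.cos(ya),np.sin(ya),0]); zz=np.array([0,0,-1.])
        T=Ro.from_matrix(np.stack([np.cross(y,zz),y,zz],1)); p=[*(P+r*np.array([np.cos(a),np.sin(a)])),z]
        print((R.inv().apply(np.array(p)-t)/1000).round(4),np.degrees((R.inv()*T).as_rotvec()).round(1))
E
python3 - <<'E'
from path import *
path(np.array([535.5,273.]),74,75,201,148.5,-90,151)
E
```

```text
[ 0.0009  0.009  -0.0013] [-5.3  0.3  5.1]
[ 0.0002  0.0146 -0.0019] [-5.3  0.5  9.5]
[-0.0008  0.0202 -0.0024] [-5.3  0.8 13.9]
[-0.0023  0.0256 -0.0029] [-5.3  1.  18.2]
[-0.0042  0.031  -0.0034] [-5.3  1.2 22.6]
[-0.0065  0.0361 -0.0039] [-5.2  1.4 27. ]
[-0.0092  0.0411 -0.0043] [-5.2  1.6 31.3]
[-0.0123  0.0459 -0.0048] [-5.1  1.8 35.7]
[-0.0158  0.0504 -0.0052] [-5.1  2.  40.1]
[-0.0195  0.0547 -0.0056] [-5.   2.2 44.5]
[-0.0236  0.0586 -0.0059] [-5.   2.4 48.8]
[-0.028   0.0623 -0.0063] [-4.9  2.6 53.2]
```

Emit:
{"op": "apply_moves", "data": {
  "deltas": [
    [[0.001, 0.009, -0.001, -3, 0.3, 5, 255], [0, 0.0145, -0.002, -5.3, 0.5, 9.5, 255], [-0.001, 0.02, -0.0025, -5.3, 0.8, 14, 255], [-0.0025, 0.0255, -0.003, -5.3, 1, 18, 255], [-0.004, 0.031, -0.0035, -5.3, 1.2, 22.5, 255], [-0.0065, 0.036, -0.004, -5.2, 1.4, 27, 255], [-0.009, 0.041, -0.0045, -5.2, 1.6, 31, 255], [-0.0125, 0.046, -0.005, -5.1, 1.8, 35.5, 255], [-0.0155, 0.0504, -0.005, -5.1, 2, 40, 255], [-0.0175, 0.0525, -0.0055, -5, 2.1, 44, 255], [-0.0175, 0.0525, -0.0055, -5, 2.3, 48, 255], [-0.0175, 0.0525, -0.0055, -5, 2.5, 53, 255]]
  ]
}}

```text
time: 8.27
tcp_pos: [465.9, 297.6, 150.8]
eef_rot: [0.001, 0.271, 0.963, -0.001]
force: [-1.2, 0.6, -2.0]
width: 0.132
finger_force: 59.7
```

```bash
cat > m2.py <<'E'
import sys
from h import *
X,Y=float(sys.argv[1]),float(sys.argv[2])
s,R,t=pose(); print(t,s['force'].round(2),s['width'],'z',R.apply([0,0,1]).round(3),'y',R.apply([0,1,0]).round(2))
c=cam('scene'); W=cloud(c)
m=(abs(W[...,0]-X)<20)&(abs(W[...,1]-Y)<22)&(W[...,2]>98)&(W[...,2]<185)
v,u=np.where(m); rows=[]
for r in range(v.min(),v.max()+1):
    k=u[v==r]
    if len(k) and k.max()-k.min()<9: rows.append([r,k.min(),k.max(),*np.median(W[r,k],0)])
rows=np.array(rows); k=(rows[:,5]>101)&(rows[:,5]<t[2]-17); rows=rows[k]
px=np.polyfit(rows[:,5]-96,rows[:,3],1);py=np.polyfit(rows[:,5]-96,rows[:,4],1); print('pin surf @96',px[1].round(1),py[1].round(1),'slope',px[0].round(3),py[0].round(3),len(rows))
h=np.hypot(W[...,0]-534,W[...,1]-269)
m=(abs(W[...,2]-96)<2.5)&(h<100)&(h>34)&(W[...,0]<520)&(W[...,1]<350); print('lug',cv2.minAreaRect(W[m][:,:2].astype(np.float32)))
cv2.imwrite('pics/n%d.png'%(s['time']*100),cv2.cvtColor(c['image'],cv2.COLOR_RGB2BGR))
E
python3 m2.py 473 300
```

```text
[465.89164217 297.64426718 150.81256892] [-1.23  0.58 -2.05] 0.13189608816793333 z [ 0.002 -0.002 -1.   ] y [ 0.52  0.85 -0.  ]
pin surf @96 470.4 302.2 slope -0.085 -0.179 11
lug ((479.775146484375, 301.6990966796875), (35.78050994873047, 66.66915130615234), 59.12763595581055)
```

```bash
python3 - <<'E'
from h import *
c=cam('wrist'); save(c,'w6.png'); c2=dict(np.load('scene.npz'))
a=cv2.resize(cv2.cvtColor(c2['image'],cv2.COLOR_RGB2BGR)[115:215,180:260],None,fx=5,fy=5,interpolation=cv2.INTER_CUBIC)
b=cv2.resize(cv2.imread('pics/w6.png')[140:440,180:420],None,fx=5/3,fy=5/3,interpolation=cv2.INTER_CUBIC)
cv2.imwrite('pics/v10.png',np.hstack([a,b]))
E
```

```text
(no output)
```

View pics/v10.png

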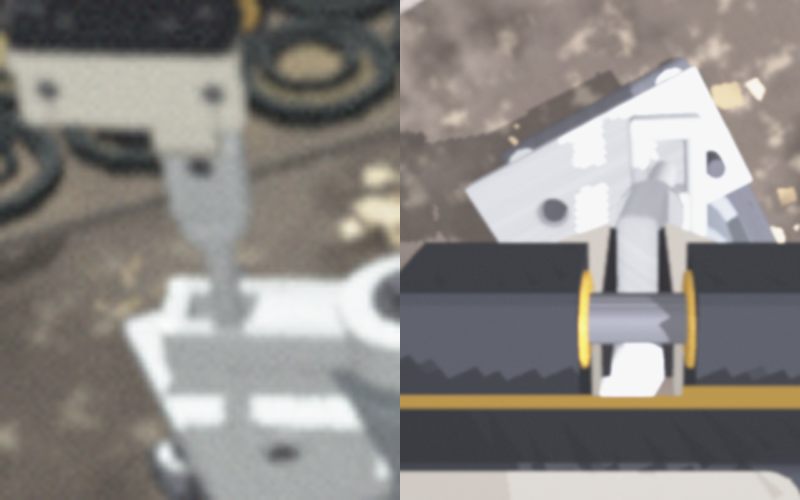

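The last view shows the near finger ending high on the tab, with most of the tab bare below it and the pin leaning. I'll read from depth where the finger end really is.

```bash
python3 - <<'E'
from h import *
c=dict(np.load('scene.npz')); W=cloud(c)
for u,v in((217,138),(217,142),(217,144),(217,146),(217,148),(217,152),(222,150),(222,158),(224,145),(190,135),(225,170)): print(u,v,W[v,u].round(1),c['image'][v,u])
w=dict(np.load('wrist.npz')); V=cloud(w)
s,R,t=pose()
for x,y in((235,100),(235,115),(240,130),(240,140),(215,130),(285,130)):
    u,v=int(180+(x+0)*.6),int(140+y*.6)
for cx,cy in((645,260),(640,215),(655,185),(600,262),(685,262),(595,350),(680,350),(630,370),(670,240)):
    u,v=int(180+(cx-400)*.6),int(140+cy*.6); print('wr',cx,cy,R.inv().apply(V[v,u]-t).round(1))
E
```

```text
217 138 [435.  209.4 253.6] [193 191 178]
217 142 [455.  276.5 198.2] [193 191 180]
217 144 [454.7 277.  193.7] [176 174 164]
217 146 [457.6 287.9 181.6] [143 143 136]
217 148 [459.3 294.8 172.4] [124 128 130]
217 152 [458.8 296.4 162.6] [163 168 166]
222 150 [465.7 286.7 170.9] [147 150 148]
222 158 [465.4 291.9 149.6] [161 163 165]
224 145 [468.7 281.  184.5] [164 163 159]
190 135 [398.  233.5 256.6] [162 163 154]
225 170 [470.  297.1 116.3] [153 156 155]
wr 645 260 [  0.3   1.7 -34.4]
wr 640 215 [ 13.8   0.3 -31.3]
wr 655 185 [14.3  5.8 -4.1]
wr 600 262 [ 10.7 -10.3 -56.5]
wr 685 262 [ 11.1  11.8 -57.7]
wr 595 350 [  7.9  -9.2 -90.9]
wr 680 350 [  8.8   7.9 -92.3]
wr 630 370 [-105.9   -5.1   56.3]
wr 670 240 [ 11.4   8.7 -44.6]
```

```bash
python3 - <<'E'
from h import *
w=dict(np.load('wrist.npz')); V=cloud(w); s,R,t=pose()
T=((V-t)@R.as_matrix())
im=w['image']
for v in range(268,300,3):
    print(v,[(u,*T[v,u].round(0).astype(int),int(im[v,u].mean())) for u in(296,302,306,310,340,344,348,352) if np.isfinite(T[v,u,0])])
E
```

```text
268 [(296, np.int64(-27), np.int64(-23), np.int64(77), 247), (302, np.int64(-27), np.int64(-18), np.int64(77), 247), (306, np.int64(-28), np.int64(-15), np.int64(78), 228), (310, np.int64(-28), np.int64(-11), np.int64(77), 217), (340, np.int64(5), np.int64(10), np.int64(-8), 190), (344, np.int64(0), np.int64(13), np.int64(4), 221), (348, np.int64(0), np.int64(15), np.int64(4), 224), (352, np.int64(-20), np.int64(23), np.int64(57), 247)]
271 [(296, np.int64(-31), np.int64(-23), np.int64(78), 247), (302, np.int64(-31), np.int64(-18), np.int64(78), 247), (306, np.int64(-30), np.int64(-15), np.int64(77), 227), (310, np.int64(-31), np.int64(-11), np.int64(77), 211), (340, np.int64(3), np.int64(10), np.int64(-8), 191), (344, np.int64(-2), np.int64(13), np.int64(4), 221), (348, np.int64(-2), np.int64(15), np.int64(4), 223), (352, np.int64(-23), np.int64(23), np.int64(57), 247)]
274 [(296, np.int64(-33), np.int64(-23), np.int64(78), 247), (302, np.int64(11), np.int64(-11), np.int64(-32), 238), (306, np.int64(-33), np.int64(-15), np.int64(77), 219), (310, np.int64(11), np.int64(-7), np.int64(
[... 3071 characters left out ...]
t64(2), np.int64(-7), np.int64(-37), 155), (340, np.int64(10), np.int64(7), np.int64(-53), 102), (344, np.int64(11), np.int64(9), np.int64(-56), 206), (348, np.int64(11), np.int64(11), np.int64(-55), 206), (352, np.int64(33), np.int64(8), np.int64(-100), 110)]
298 [(296, np.int64(11), np.int64(-12), np.int64(-58), 206), (302, np.int64(11), np.int64(-9), np.int64(-58), 176), (306, np.int64(10), np.int64(-8), np.int64(-56), 56), (310, np.int64(2), np.int64(-7), np.int64(-39), 158), (340, np.int64(9), np.int64(7), np.int64(-55), 83), (344, np.int64(11), np.int64(9), np.int64(-59), 205), (348, np.int64(11), np.int64(10), np.int64(-58), 206), (352, np.int64(32), np.int64(8), np.int64(-100), 107)]
```

The wrist depth explains the slip. The fingers actually end about 32 mm behind the reported TCP, so they held only the top 5 mm of the tab. I'll seat the tip on the lock plate inside the slot, where it can't wander. Then I'll slide the fingers down the tab under a light squeeze and bring the pin upright as they go.

Emit:
{"op": "apply_moves", "data": {
  "deltas": [
    [[0, 0, 0, 0, 0, 0, 255], [0, 0.001, 0.002, 0, 0, 0, 255], [0, 0.002, 0.004, 0, 0, 0, 255], [0, 0.004, 0.006, 0, 0, 0, 255], [0, 0.006, 0.008, 0, 0, 0, 255], [0, 0.008, 0.01, 0, 0, 0, 255], [0, 0.009, 0.012, 0, 0, 0, 255]]
  ],
  "squeeze": 12
}}

```text
time: 8.95
tcp_pos: [472.9, 306.4, 141.7]
eef_rot: [0.004, 0.269, 0.963, 0.002]
force: [-1.1, -0.3, 17.4]
width: 0.152
finger_force: 12.2
```

```bash
python3 m2.py 473 305; cat > w.py <<'E'
from h import *
w=cam('wrist'); V=cloud(w); s,R,t=pose(); T=((V-t)@R.as_matrix())
m=(abs(T[...,1])<5)&(abs(T[...,0])<25)&(T[...,2]<-8)&(T[...,2]>-72); 
z=T[m]; print('tab pts',len(z)); h,e=np.histogram(z[:,2],bins=np.arange(-72,-6,3)); print([(int(a),int(b)) for a,b in zip(e,h)])
m=(abs(T[...,0]-11)<2.5)&(abs(T[...,1])>6)&(abs(T[...,1])<22)&(T[...,2]>-60)&(T[...,2]<-5); z=T[m][:,2]; print('finger end',np.percentile(z,[95,99,100]).round(1))
E
python3 w.py
```

```text
[472.93542545 306.38349812 141.74836699] [-1.1  -0.26 17.37] 0.15214813930766338 z [ 0.008  0.001 -1.   ] y [0.52 0.86 0.01]
pin surf @96 472.0 302.8 slope -0.023 -0.005 10
lug ((479.55963134765625, 302.93731689453125), (33.01377487182617, 66.02552795410156), 60.86589050292969)
tab pts 1207
[(-72, 0), (-69, 0), (-66, 0), (-63, 0), (-60, 0), (-57, 0), (-54, 0), (-51, 0), (-48, 0), (-45, 0), (-42, 0), (-39, 755), (-36, 132), (-33, 48), (-30, 38), (-27, 47), (-24, 36), (-21, 38), (-18, 33), (-15, 36), (-12, 28)]
finger end [-30.4 -12.8  -5.2]
```

Emit:
{"op": "apply_moves", "data": {
  "deltas": [
    [[0, 0, 0, 0, 0, 0, 255], [0, 0, 0.002, 0, 0, 0, 255], [0, 0.0005, 0.005, 0, 0, 0, 255], [0, 0.0005, 0.008, 0, 0, 0, 255], [0, 0.001, 0.011, 0, 0, 0, 255], [0, 0.001, 0.014, 0, 0, 0, 255], [0, 0.001, 0.014, 0, 0, 0, 255]]
  ],
  "squeeze": 4
}}

```text
time: 9.63
tcp_pos: [471.7, 306.5, 125.1]
eef_rot: [0.002, 0.269, 0.963, 0.0]
force: [1.1, 0.5, 3.4]
width: 0.161
finger_force: 4.1
```

```bash
python3 m2.py 473 305; python3 w.py
```

```text
[471.68245905 306.48641272 125.14242004] [1.11 0.49 3.37] 0.16100925283584971 z [ 0.003 -0.001 -1.   ] y [0.52 0.86 0.  ]
pin surf @96 471.3 303.6 slope 0.083 -0.056 3
lug ((478.9391174316406, 301.7778015136719), (36.93284606933594, 65.02454376220703), 59.08635330200195)
tab pts 1185
[(-72, 0), (-69, 0), (-66, 0), (-63, 0), (-60, 0), (-57, 197), (-54, 433), (-51, 74), (-48, 65), (-45, 54), (-42, 51), (-39, 46), (-36, 47), (-33, 44), (-30, 35), (-27, 44), (-24, 37), (-21, 30), (-18, 1), (-15, 3), (-12, 21)]
finger end [-28.8 -11.3  -8.9]
```

Emit:
{"op": "apply_moves", "data": {
  "deltas": [
    [[0, 0, 0.003, 0, 0, 0, 255], [0, 0, 0.006, 0, 0, 0, 255], [0, 0, 0.009, 0, 0, 0, 255], [0, 0, 0.012, 0, 0, 0, 255], [0, 0, 0.0125, 0, 0, 0, 255], [0, 0, 0.0125, 0, 0, 0, 255]]
  ]
}}

```text
time: 10.23
tcp_pos: [471.3, 306.3, 112.4]
eef_rot: [0.001, 0.269, 0.963, -0.0]
force: [0.8, 1.6, 3.4]
width: 0.177
finger_force: 4.1
```

Emit:
{"op": "apply_moves", "data": {
  "deltas": [
    [[0, 0, 0, 0, 0, 0, 255], [0, 0, 0, 0, 0, 0, 255], [0, 0, -0.005, 0, 0, 0, 255], [0, 0, -0.005, 0, 0, 0, 255], [0, 0, -0.005, 0, 0, 0, 255]]
  ],
  "squeeze": 60
}}

```text
time: 10.65
tcp_pos: [470.5, 306.1, 116.8]
eef_rot: [0.0, 0.269, 0.963, -0.001]
force: [1.2, 3.2, 0.1]
width: 0.15
finger_force: 59.9
```

```bash
python3 w.py; python3 - <<'E'
from path import *
s,R,t=pose(); print(t,s['force'].round(1),s['width'],R.apply([0,1,0]).round(3))
P=np.array([535.5,273.]); d=t[:2]-P; a=np.degrees(np.arctan2(d[1],d[0]))%360; r=np.hypot(*d); print(a,r)
path(P,r,74.3,a,201.0,58.8-148.5+(148.5-a)*0,117)
E
```

```text
tab pts 1427
[(-72, 0), (-69, 476), (-66, 281), (-63, 80), (-60, 70), (-57, 74), (-54, 61), (-51, 62), (-48, 57), (-45, 59), (-42, 43), (-39, 50), (-36, 45), (-33, 36), (-30, 0), (-27, 9), (-24, 24), (-21, 0), (-18, 0), (-15, 0), (-12, 0)]
finger end [-31.1 -23.9 -21.4]
[470.53524965 306.04934824 116.77612827] [ 2.4  2.4 -0.6] 0.15061126432560437 [ 0.518  0.855 -0.001]
153.03631255790364 72.88812116789684
[-0.0004 -0.0051 -0.0002] [-0.1  0.1 -8.5]
[-0.0012 -0.0101 -0.0002] [ -0.1   0.1 -12.5]
[-0.0024 -0.0151 -0.0002] [ -0.1   0.  -16.5]
[-0.0039 -0.02   -0.0002] [ -0.1   0.  -20.5]
[-0.0057 -0.0248 -0.0002] [ -0.1   0.  -24.5]
[-0.0078 -0.0294 -0.0002] [ -0.1   0.  -28.5]
[-0.0103 -0.0339 -0.0002] [ -0.1   0.  -32.5]
[-0.0131 -0.0382 -0.0002] [ -0.1   0.  -36.5]
[-0.0162 -0.0424 -0.0002] [ -0.1   0.  -40.5]
[-0.0196 -0.0463 -0.0001] [ -0.1   0.  -44.5]
[-0.0233 -0.0499 -0.0001] [ -0.1   0.  -48.5]
[-0.0272 -0.0533 -0.0001] [ -0.1   0.  -52.5]
```

Emit:
{"op": "apply_moves", "data": {
  "deltas": [
    [[0, -0.005, 0, 0, 0, -5, 255], [-0.001, -0.01, 0, 0, 0, -9.5, 255], [-0.0025, -0.015, 0, 0, 0, -14, 255], [-0.004, -0.02, 0, 0, 0, -18.5, 255], [-0.006, -0.0248, 0, 0, 0, -23, 255], [-0.008, -0.0294, 0, 0, 0, -27.5, 255], [-0.0105, -0.0339, 0, 0, 0, -32, 255], [-0.0135, -0.0382, 0, 0, 0, -36, 255], [-0.0165, -0.0424, 0, 0, 0, -40, 255], [-0.02, -0.0463, 0, 0, 0, -44, 255], [-0.024, -0.0502, 0, 0, 0, -48, 255], [-0.028, -0.0537, 0, 0, 0, -51, 255]]
  ]
}}

```text
time: 11.7
tcp_pos: [466.9, 246.7, 116.9]
eef_rot: [0.001, -0.173, 0.985, 0.0]
force: [1.3, 9.0, -2.3]
width: 0.15
finger_force: 59.9
```

Emit:
{"op": "apply_moves", "data": {
  "deltas": [
    [[0, 0, 0, 0, 0, 0, 255], [0, 0, 0, 0, 0, 0, 255], [0, 0, 0, 0, 0, 0, 255]]
  ]
}}

```text
time: 11.95
tcp_pos: [466.4, 246.6, 116.9]
eef_rot: [-0.0, -0.172, 0.985, 0.0]
force: [-0.5, 7.9, -0.8]
width: 0.15
finger_force: 59.9
```

```bash
python3 m2.py 465 243; python3 - <<'E'
from h import *
c=dict(np.load('scene.npz')); R,t=cart(c); W=cloud(c)
def pr(p): q=R@np.array(p,float)+t; return np.array([c['fx']*q[0]/q[2]+c['cx'],c['fy']*q[1]/q[2]+c['cy']]).round(1)
print([pr([465,240.3,z]) for z in(74,100,110,125)])
m=(abs(W[...,0]-465)<14)&(abs(W[...,1]-243)<20)&(W[...,2]>99)&(W[...,2]<150);v,u=np.where(m)
for r in range(v.min(),v.max()+1):
    k=u[v==r]
    if len(k): print(r,k.min(),k.max(),np.median(W[r,k],0).round(1))
E
```

```text
[466.41956555 246.61223531 116.88980181] [-0.47  7.9  -0.82] 0.15036667885715535 z [-0.  0. -1.] y [-0.34  0.94  0.  ]
[array([236.1, 204.7]), array([234.9, 194.2]), array([234.4, 190.1]), array([233.7, 183.7])]
172 223 223 [451.  251.2 149.7]
173 224 224 [452.7 251.2 146.8]
174 226 239 [465.2 241.4 146.7]
175 225 239 [472.6 239.5 143.8]
176 226 239 [464.7 237.4 144. ]
177 226 239 [463.1 235.5 142.9]
178 226 239 [461.8 235.2 142.2]
179 227 238 [461.6 234.4 140.6]
180 228 237 [461.9 235.5 138.3]
181 230 236 [461.5 235.6 136.3]
182 231 236 [464.3 239.9 129.6]
183 231 236 [464.5 240.8 125.9]
184 231 236 [463.8 239.7 124.7]
185 231 236 [464.7 241.4 120.8]
186 231 236 [464.  240.6 119.6]
187 231 237 [463.4 240.4 116.5]
188 231 237 [464.2 242.2 113.8]
189 231 237 [464.5 240.8 111.6]
190 231 237 [463.6 241.3 108.6]
191 232 237 [465.4 240.5 106.4]
192 232 237 [465.1 242.5 104.3]
193 232 237 [464.6 242.5 101.6]
194 232 236 [463.2 240.1 100.4]Traceback (most recent call last):
  File "m2.py", line 12, in <module>
    px=np.polyfit(rows[:,5]-96,rows[:,3],1);py=np.polyfit(rows[:,5]-96,rows[:,4],1); print('pin surf @96',px[1].round(1),py[1].round(1),'slope',px[0].round(3),py[0].round(3),len(rows))
    raise TypeError("expected non-empty vector for x")
TypeError: expected non-empty vector for x
```

```bash
sed -i 's/^rows=np.array/if 0: pass\nrows=np.array/; s/^px=.*$//; s/&(rows\[:,5\]<t\[2\]-17)//' m2.py; cat >> m2.py <<'E'
print('pin',np.median(rows[rows[:,5]<130],0).round(1))
L=W[m][:,:2]; d=L-[534,269]; 
R_,t_=cart(c)
for uu in range(226,246,3): print(uu,[int(x) for x in c['image'][196:212,uu].mean(1)])
E
python3 m2.py 465 243; python3 m2.py 465 243|grep lug; python3 m2.py 465 243|grep lug
```

```text
[466.39507757 246.64160406 116.88339529] [ 0.28  6.24 -1.01] 0.151226350321253 z [-0.  0. -1.] y [-0.34  0.94  0.  ]
lug ((472.55657958984375, 248.39892578125), (66.93986511230469, 34.612754821777344), 17.87503433227539)
pin [187.5 231.  237.  464.4 240.8 115.6]
226 [204, 228, 239, 241, 235, 216, 186, 163, 159, 157, 160, 162, 163, 168, 170, 172]
229 [156, 162, 198, 229, 243, 248, 241, 215, 180, 161, 159, 161, 157, 159, 164, 172]
232 [154, 153, 156, 173, 204, 214, 203, 180, 165, 161, 158, 156, 157, 160, 161, 162]
235 [158, 159, 160, 162, 164, 166, 159, 154, 155, 152, 155, 153, 157, 162, 168, 172]
238 [191, 192, 183, 173, 160, 157, 151, 152, 152, 154, 156, 160, 164, 168, 170, 170]
241 [232, 214, 181, 162, 157, 150, 152, 155, 155, 156, 167, 167, 168, 170, 181, 215]
244 [184, 165, 152, 155, 152, 153, 157, 156, 166, 168, 167, 172, 182, 217, 236, 244]
lug ((473.0736083984375, 248.83778381347656), (64.83963775634766, 34.926353454589844), 18.432592391967773)
lug ((473.88201904296875, 249.74588012695312), (65.67842864990234, 35.20749282836914), 17.762042999267578)
```

Emit:
{"op": "apply_moves", "data": {
  "deltas": [
    [[0, -0.001, 0, 0, 0, 0, 255], [0, -0.001, 0.002, 0, 0, 0, 255], [0, -0.001, 0.004, 0, 0, 0, 255], [0, -0.001, 0.006, 0, 0, 0, 255], [0, -0.001, 0.008, 0, 0, 0, 255], [0, -0.001, 0.008, 0, 0, 0, 255]]
  ]
}}

```text
time: 12.65
tcp_pos: [465.9, 245.5, 108.5]
eef_rot: [-0.001, -0.172, 0.985, -0.0]
force: [-1.1, 7.4, -1.7]
width: 0.148
finger_force: 59.9
```

The tip is about 3.5 mm below the plate top with no vertical force, so it has entered the bush.

Emit:
{"op": "apply_moves", "data": {
  "deltas": [
    [[0, 0, 0.0015, 0, 0, 0, 255], [0, 0, 0.003, 0, 0, 0, 255], [0, 0, 0.0045, 0, 0, 0, 255], [0, 0, 0.006, 0, 0, 0, 255], [0, 0, 0.006, 0, 0, 0, 255]]
  ]
}}

```text
time: 13.07
tcp_pos: [466.1, 245.6, 103.4]
eef_rot: [-0.001, -0.172, 0.985, 0.0]
force: [-2.9, 5.7, 3.7]
width: 0.15
finger_force: 59.9
```

Emit:
{"op": "apply_moves", "data": {
  "deltas": [
    [[0, 0, 0.002, 0, 0, 0, 255], [0, 0, 0.004, 0, 0, 0, 255], [0, 0, 0.006, 0, 0, 0, 255], [0, 0, 0.008, 0, 0, 0, 255], [0, 0, 0.008, 0, 0, 0, 255]]
  ]
}}

```text
time: 13.48
tcp_pos: [466.0, 245.6, 95.3]
eef_rot: [-0.001, -0.172, 0.985, 0.0]
force: [-3.0, 7.0, 4.5]
width: 0.147
finger_force: 59.9
```

Emit:
{"op": "apply_moves", "data": {
  "deltas": [
    [[0, 0, 0.003, 0, 0, 0, 255], [0, 0, 0.006, 0, 0, 0, 255], [0, 0, 0.009, 0, 0, 0, 255], [0, 0, 0.012, 0, 0, 0, 255], [0, 0, 0.015, 0, 0, 0, 255], [0, 0, 0.017, 0, 0, 0, 255], [0, 0, 0.018, 0, 0, 0, 255], [0, 0, 0.019, 0, 0, 0, 255], [0, 0, 0.019, 0, 0, 0, 255]]
  ]
}}

```text
time: 14.23
tcp_pos: [466.1, 245.6, 76.4]
eef_rot: [-0.001, -0.172, 0.985, 0.0]
force: [-2.6, 6.8, 4.7]
width: 0.147
finger_force: 59.9
```

Emit:
{"op": "apply_moves", "data": {
  "deltas": [
    [[0, 0, 0.001, 0, 0, 0, 255], [0, 0, 0.002, 0, 0, 0, 255], [0, 0, 0.003, 0, 0, 0, 255], [0, 0, 0.003, 0, 0, 0, 255]]
  ]
}}

```text
time: 14.57
tcp_pos: [466.2, 245.6, 74.5]
eef_rot: [-0.0, -0.172, 0.985, 0.0]
force: [-6.2, 5.6, 14.1]
width: 0.15
finger_force: 60.0
```

Emit:
{"op": "apply_moves", "data": {
  "deltas": [
    [[0, 0, 0.0007, 0, 0, 0, 255], [0, 0, 0.0015, 0, 0, 0, 255], [0, 0, 0.0015, 0, 0, 0, 255]]
  ]
}}

```text
time: 14.82
tcp_pos: [466.3, 245.7, 74.4]
eef_rot: [0.0, -0.172, 0.985, 0.0]
force: [-10.3, 4.1, 25.3]
width: 0.149
finger_force: 60.0
```

```bash
python3 - <<'E'
from h import *
s,R,t=pose(); print(t,s['force'])
c=cam('scene'); W=cloud(c); m=(abs(W[...,0]-465)<22)&(abs(W[...,1]-243)<22)&(W[...,2]>92)&(W[...,2]<125); v,u=np.where(m)
for r in range(v.min(),v.max()+1):
    k=u[v==r]
    if len(k): print(r,k.min(),k.max(),np.median(W[r,k],0).round(0))
E
```

```text
[466.26235143 245.65902721  74.41296384] [-10.33512454   4.07882225  25.34237099]
181 221 222 [449. 260. 123.]
182 221 222 [448. 258. 123.]
183 221 225 [450. 255. 122.]
184 221 225 [450. 256. 119.]
185 222 226 [450. 253. 119.]
186 223 246 [452. 251. 117.]
187 223 246 [453. 240. 121.]
188 224 246 [456. 235. 121.]
189 225 246 [457. 234. 119.]
190 225 244 [458. 232. 119.]
191 226 241 [457. 234. 116.]
192 227 244 [459. 235. 113.]
193 225 245 [460. 236. 110.]
194 224 246 [460. 237. 100.]
195 222 246 [460. 236.  98.]
196 222 246 [460. 236.  98.]
197 223 244 [463. 235.  95.]
198 223 241 [459. 236.  96.]
199 224 242 [460. 234.  94.]
200 225 239 [458. 233.  94.]
201 226 237 [454. 233.  93.]
202 226 236 [451. 230.  94.]
203 227 232 [450. 229.  93.]
204 230 234 [452. 224.  93.]
```

Fully seated: the tip is at about z=36, with the collar stopped on the lug at 25 N. Easing off, then releasing.

Emit:
{"op": "apply_moves", "data": {
  "deltas": [
    [[0, 0, -0.0015, 0, 0, 0, 255], [0, 0, -0.0018, 0, 0, 0, 255], [0, 0, -0.0018, 0, 0, 0, 144], [0, 0, -0.0018, 0, 0, 0, 144], [0, 0, -0.0018, 0, 0, 0, 144], [0, 0, -0.0018, 0, 0, 0, 144], [0, 0, -0.0018, 0, 0, 0, 144]]
  ]
}}

```text
time: 15.45
tcp_pos: [467.0, 244.0, 73.0]
eef_rot: [-0.0, -0.172, 0.985, -0.001]
force: [-0.0, -0.3, -0.4]
width: 0.426
finger_force: 0.0
```

Emit:
{"op": "apply_moves", "data": {
  "deltas": [
    [[0, 0, -0.01, 0, 0, 0, 144], [0, 0, -0.03, 0, 0, 0, 144], [0, 0, -0.06, 0, 0, 0, 144], [0, 0, -0.09, 0, 0, 0, 144], [0, 0, -0.12, 0, 0, 0, 144], [0, 0, -0.12, 0, 0, 0, 144], [0, 0, -0.12, 0, 0, 0, 144]]
  ]
}}

```text
time: 16.03
tcp_pos: [468.1, 244.8, 195.6]
eef_rot: [0.002, -0.172, 0.985, -0.001]
force: [-1.3, -0.0, -0.4]
width: 0.434
finger_force: 0.0
```

```bash
python3 - <<'E'
from h import *
c=cam('scene'); W=cloud(c); print(pose()[0]['force'])
m=(abs(W[...,0]-465)<25)&(abs(W[...,1]-243)<25)&(W[...,2]>97)&(W[...,2]<160); v,u=np.where(m)
for r in range(v.min(),v.max()+1,2):
    k=u[v==r]
    if len(k): print(r,k.min(),k.max(),np.median(W[r,k],0).round(0))
h=np.hypot(W[...,0]-534,W[...,1]-269)
m=(abs(W[...,2]-96)<2.5)&(h<100)&(h>34)&(W[...,0]<520)&(W[...,1]<350); print('lug',cv2.minAreaRect(W[m][:,:2].astype(np.float32)))
c=cam('wrist'); V=cloud(c); m=(abs(V[...,0]-466)<22)&(abs(V[...,1]-246)<22)&(V[...,2]>125)&(V[...,2]<165)
w=V[m]; print(len(w),np.median(w,0) if len(w) else 0, np.percentile(w[:,2],[50,95]) if len(w) else 0)
# space under bush: stub
m=(abs(W[...,0]-465)<12)&(abs(W[...,1]-240)<14)&(W[...,2]>8)&(W[...,2]<45); print('under',m.sum(), np.median(W[m],0) if m.any() else '')
E
```

```text
[ 0.03653107 -0.57085709 -0.27173771]
172 234 236 [474. 253. 139.]
174 231 239 [472. 249. 140.]
176 227 239 [466. 244. 139.]
178 225 239 [464. 241. 138.]
180 225 240 [463. 241. 134.]
182 225 240 [463. 241. 130.]
184 225 240 [462. 241. 126.]
186 225 240 [461. 240. 121.]
188 226 241 [463. 240. 116.]
190 226 240 [461. 240. 112.]
192 226 240 [461. 240. 107.]
194 227 240 [461. 238. 103.]
196 229 237 [460. 236. 100.]
198 233 233 [459. 234.  98.]
lug ((465.61370849609375, 272.3972473144531), (66.31306457519531, 84.03076934814453), 19.894588470458984)
718 [462.63857391 247.04015056 140.78021599] [140.78021599 142.2306809 ]
under 103 [464.81204269 238.3710536   14.8484849 ]
```

```bash
python3 -c "
from rig import manip
print(manip.close_job())"
```

```text
the job is handed in; nothing more can be done
None
```

I handed the job in: the locking pin is fully home and holds the sprung arm back over the bush, with the gripper clear. The tab top measured about 141–142 mm against 142 mm expected. I did not see the stub directly; that it was driven out rests on the pin's depth and the steady resistance as it went down.

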